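Reload the service rack with the microscope objectives in reverse order

ROBOT

A 6-joint arm with a two-finger parallel gripper is mounted at the origin on the work surface. World frame = base frame: x ahead of the robot, y to its left, z up, the work surface at z = 0. Lengths are in m, angles in rad, forces in N, time in s.
With the tool pointing down it reaches from about 0.275 to 1 m from the base axis. Payload 8.4 kg.
Tool frame: the origin (TCP) lies between the finger pads; the fingertips stand 11 mm ahead of it and the grasp point (between the pads) lies 8 mm behind it; z points along the fingers, y is the line along which they close (so a half turn about z gives the same grasp; the last joint's range is limited). The gripper opens to 85 mm and grips with 20 to 120 N. Pads are 22 mm wide; open, the fingers measure 114 mm over their backs; the gripper's body (76 mm by 85 mm) begins 54 mm behind the grasp point. The pads swing forward as they close: fully open they stand 13 mm farther back than shut.
Start: joints at [1.219, 0.353, 1.633, -0, 1.155, -0.002], TCP at [0.214, 0.587, 0.242] pointing down, gripper open.
Joint ranges: [-2.63, 2.63], [-0.92, 2.1], [0.06, 2.66], [-1.3, 4.44], [0, 2.69], [-3.02, 3.02]. Speed limits (rad/s): [2.22, 2.22, 2.79, 3.14, 3.14, 3.14].

INTERFACE

Orientations are given as a unit quaternion [x, y, z, w].
In Python, from station import * gives the robot as it stands.
- The arm moves only by the tool send_rows, never from a script. Its argument "plan" is a list of rows, each an object of numbers: "gripper": the finger opening in m, from 0 to 0.0854; "dx", "dy", "dz": the shift along the tool's x, y, z in shares of 0.8 m (1.0 is 0.8 m); "spin": the turn about the tool's z in normalised numbers (1 is 120 degrees). In form: [{"gripper": .., "dx": .., "dy": .., "dz": .., "spin": ..}, ...]. A call has exactly 10 rows; each row is the pose to reach, as a shift and turn from the pose commanded when the call began, along the tool's axes at that moment; what a row does not reach only later rows make up. A row lasts 1/8 s, in which the tool goes at most 62.5 mm and 10.7 degrees, less where a joint would pass 70% of its speed; a pose out of reach is approached as far as the arm can. A shift or turn number past 1, either way, is cut back to 1. A call with a gripper value outside its range is refused whole. The fingers move at their own pace and stop on an object; "newtons" is the grip in N (left out, the last holds). Time passes only in rows, so rows that repeat a pose let the fingers close, or fill a call up. It gives the time, the measured TCP pose, the force, the opening and the grip force at its end, in the units of the state.
- get_state(): the state, without advancing time (a new reading comes with each control period).
- read_camera(name): name is "scene" or "top"; returns the picture (400x640x3 uint8, red, green, blue); there is no depth.
- camera_info(name): a dict with "fx", "fy", "cx", "cy" (pixels), "k1" (the pictures are not rectified: a ray, as slopes to the right and down, at radius r is drawn at 1 + k1 r^2 times it, then the intrinsics apply), "world_from_camera" (4x4, takes a point from camera to world coordinates). Camera axes: x right, y up, looking along -z (the intrinsics and any distortion apply to the point x, -y, -z); pixel columns grow to the right and rows downward; lengths in m; the calibration is good to about 2 mm. A picture is of the moment at which its call begins. camera_info takes no time and is no camera call.
- job_done(): hands the job in; it is judged then, once.
The state is a dict: "t": time; "joint_pos": joint angles; "qd": joint speeds; "effort": joint torques, N m; "tool_pos": TCP position; "tool_rot": TCP orientation; "force": force on the tool from outside, world axes, zero at the start; "ft_torque": the same for the moment, N m; "gripper_width": finger opening in m; "finger_force": force on a finger pad.
Only numpy, scipy, OpenCV 4.12 (cv2) and the standard library are available. Lean on these libraries where they do the work, as an engineer would, in place of code of your own. Each camera call takes 0.05 s, during which the arm holds its last target. There are 200 camera calls.

TASK

The microscope's turret is loaded from the other end today: move the four objectives from the wooden storage rack to the aluminium service rack in reverse order, counted from the round black knob at one end of each rack. So the objective nearest the knob of the wooden rack goes into the pocket farthest from the knob of the aluminium rack, the next into the next, and the one farthest from the knob goes nearest the knob. They are delicate optics: leave each standing upright and flat in its own pocket, and never drop one or tip one over.

Things in the scene. Friction and masses are not known exactly. Their poses are not given: they have to be found in the camera images.
- objective_a: Microscope objective, the short stubby one: steel barrel 32 mm in diameter, 40 mm tall, with a broad blunt top. Stands upright on its mount; origin at the centre of its underside, z up its axis (round: yaw means nothing). Its lowest 34 mm are a plain cylinder, good to grip 10 to 34 mm above the underside. About 0.1 kg.
- objective_b: Microscope objective with a stepped nose: steel barrel 28 mm in diameter, 47 mm tall, ending in a straight nose 18 mm across. Stands upright on its mount; origin at the centre of its underside, z up its axis (round: yaw means nothing). Its lowest 34 mm are a plain cylinder, good to grip 10 to 34 mm above the underside. About 0.1 kg.
- objective_c: Microscope objective with a conical nose: steel barrel 30 mm in diameter, 54 mm tall, tapering to a 10 mm tip. Stands upright on its mount; origin at the centre of its underside, z up its axis (round: yaw means nothing). Its lowest 34 mm are a plain cylinder, good to grip 10 to 34 mm above the underside. About 0.1 kg.
- objective_d: Microscope objective, the tallest and slimmest: barrel 26 mm in diameter, 62 mm tall, ending in a thin straight nose 12 mm across. Stands upright on its mount; origin at the centre of its underside, z up its axis (round: yaw means nothing). Its lowest 34 mm are a plain cylinder, good to grip 10 to 34 mm above the underside. About 0.1 kg.
- pad_a: Fixed square cork pad, 46 x 46 x 3 mm, on the storage rack; objective_a stands on it at the start (within 5 mm of its middle). The four pads look alike and never move, so they keep the starting order. Origin at the centre of its underside, 15 mm above the table; top 18 mm above the table.
- pad_b: Fixed square cork pad, 46 x 46 x 3 mm, on the storage rack; objective_b stands on it at the start (within 5 mm of its middle). The four pads look alike and never move, so they keep the starting order. Origin at the centre of its underside, 15 mm above the table; top 18 mm above the table.
- pad_c: Fixed square cork pad, 46 x 46 x 3 mm, on the storage rack; objective_c stands on it at the start (within 5 mm of its middle). The four pads look alike and never move, so they keep the starting order. Origin at the centre of its underside, 15 mm above the table; top 18 mm above the table.
- pad_d: Fixed square cork pad, 46 x 46 x 3 mm, on the storage rack; objective_d stands on it at the start (within 5 mm of its middle). The four pads look alike and never move, so they keep the starting order. Origin at the centre of its underside, 15 mm above the table; top 18 mm above the table.
- storage_rack: Fixed wooden board, 64 mm wide (x), 244 mm long (y = -113 to +131 mm), 15 mm thick, turned any way. Four cork pads in a row along y, centred at y = -82.5, -27.5, 27.5, 82.5 mm, x = 0, hold the objectives in any order. Round black knob, 24 mm across, at y = +118 mm only, its top 43 mm above the table. Origin at table height under the middle of the row, z up.
- service_rack: Fixed aluminium board, 60 mm wide (x), 244 mm long (y), turned any way, with four empty pockets along y, centred at y = -82.5, -27.5, 27.5, 82.5 mm, x = 0: each 50 x 50 mm, flat black floor 15 mm above the table, ridges 5 mm wide and 4 mm high around. Round black knob, 24 mm across, at y = +118 mm only, its top 43 mm above the table. Origin at table height under the middle of the row, z up.
Things that resemble listed ones, but are neither listed nor needed, are in the scene too. Leave any blue or red look-alike of the objective_c alone.

How it is judged:
At the end, for the whole second after the job is handed in: All four objectives stand upright (within about 6 degrees), at rest and released, flat on the floors of the service rack's pockets, each within 12.5 mm of its pocket's centre along and across the rack, in the reverse of their starting order on the storage rack as counted from each rack's knob (((y of pad_a in the frame of storage_rack between -0.1025 and -0.0625 m and y of objective_a in the frame of service_rack between 0.07 and 0.095 m) or (y of pad_a in the frame of storage_rack between -0.0475 and -0.0075 m and y of objective_a in the frame of service_rack between 0.015 and 0.04 m) or (y of pad_a in the frame of storage_rack between 0.0075 and 0.0475 m and y of objective_a in the frame of service_rack between -0.04 and -0.015 m) or (y of pad_a in the frame of storage_rack between 0.0625 and 0.1025 m and y of objective_a in the frame of service_rack between -0.095 and -0.07 m)) and x of objective_a in the frame of service_rack between -0.0125 and 0.0125 m and z of objective_a in the frame of service_rack between 0.012 and 0.0178 m and angle between each of objective_a, objective_b, objective_c, objective_d's own z axis and vertical below 0.1 rad and linear speed of each of objective_a, objective_b, objective_c, objective_d below 0.02 m/s and angular speed of each of objective_a, objective_b, objective_c, objective_d below 0.2 rad/s and ((y of pad_b in the frame of storage_rack between -0.1025 and -0.0625 m and y of objective_b in the frame of service_rack between 0.07 and 0.095 m) or (y of pad_b in the frame of storage_rack between -0.0475 and -0.0075 m and y of objective_b in the frame of service_rack between 0.015 and 0.04 m) or (y of pad_b in the frame of storage_rack between 0.0075 and 0.0475 m and y of objective_b in the frame of service_rack between -0.04 and -0.015 m) or (y of pad_b in the frame of storage_rack between 0.0625 and 0.1025 m and y of objective_b in the frame of service_rack between -0.095 and -0.07 m)) and x of objective_b in the frame of service_rack between -0.0125 and 0.0125 m and z of objective_b in the frame of service_rack between 0.012 and 0.0178 m and ((y of pad_c in the frame of storage_rack between -0.1025 and -0.0625 m and y of objective_c in the frame of service_rack between 0.07 and 0.095 m) or (y of pad_c in the frame of storage_rack between -0.0475 and -0.0075 m and y of objective_c in the frame of service_rack between 0.015 and 0.04 m) or (y of pad_c in the frame of storage_rack between 0.0075 and 0.0475 m and y of objective_c in the frame of service_rack between -0.04 and -0.015 m) or (y of pad_c in the frame of storage_rack between 0.0625 and 0.1025 m and y of objective_c in the frame of service_rack between -0.095 and -0.07 m)) and x of objective_c in the frame of service_rack between -0.0125 and 0.0125 m and z of objective_c in the frame of service_rack between 0.012 and 0.0178 m and ((y of pad_d in the frame of storage_rack between -0.1025 and -0.0625 m and y of objective_d in the frame of service_rack between 0.07 and 0.095 m) or (y of pad_d in the frame of storage_rack between -0.0475 and -0.0075 m and y of objective_d in the frame of service_rack between 0.015 and 0.04 m) or (y of pad_d in the frame of storage_rack between 0.0075 and 0.0475 m and y of objective_d in the frame of service_rack between -0.04 and -0.015 m) or (y of pad_d in the frame of storage_rack between 0.0625 and 0.1025 m and y of objective_d in the frame of service_rack between -0.095 and -0.07 m)) and x of objective_d in the frame of service_rack between -0.0125 and 0.0125 m and z of objective_d in the frame of service_rack between 0.012 and 0.0178 m); the robot touches nothing.
It fails at once if an objective is tipped over (leans more than about 45 degrees) (angle between any of objective_a, objective_b, objective_c, objective_d's own z axis and vertical above 0.8 rad).
It fails at once if an objective is dropped (out of the fingers with its underside more than 50 mm above the table) ((height (world z) of objective_a above 0.05 m and contact force between the fingers and objective_a below 0.1 N) or (height (world z) of objective_b above 0.05 m and contact force between the fingers and objective_b below 0.1 N) or (height (world z) of objective_c above 0.05 m and contact force between the fingers and objective_c below 0.1 N) or (height (world z) of objective_d above 0.05 m and contact force between the fingers and objective_d below 0.1 N)).
It also fails if it takes over 88 s, if anything falls off the work surface, if the arm or the gripper's body presses on something with over 40 N, if the wrist force passes 120 N, or if a joint passes its speed limit or range.

## Working session

There is one attempt and no reset: what is moved stays moved. The work goes in short steps, Python scripts to look and compute and a tool call to move; the robot and the scene stay as the last step left them, time stands still between calls to the robot, and variables do not carry over. Pictures are saved under pics/ and viewed, at most 14 in all, crops included, and the job is handed in when it is done.

Besides the shell and the picture viewer there is one more tool, called after "Call:" as name(argument=value, ...) on one line, values as JSON. send_rows: Moves the arm, as the interface text tells. Its arguments: {"type":"object","properties":{"plan":{"type":"array"},"newtons":{"type":"number"}},"required":["plan"]}

```bash
mkdir -p pics; ls; python3 - <<'E'
from station import *
import cv2
for n in("scene","top"):
    cv2.imwrite(f"pics/{n}0.png",read_camera(n)[:,:,::-1]); print(n,camera_info(n))
print(get_state())
E
```

```text
pics
scene {'fx': 434.81762834709576, 'fy': 434.81762834709576, 'cx': 320.4348046799828, 'cy': 197.20505457368412, 'k1': -0.03594657573078807, 'world_from_camera': array([[ 0.53841158, -0.59039877,  0.60128384,  1.03615114],
       [ 0.84248965,  0.39238016, -0.36911921, -0.28028008],
       [-0.01800432,  0.70531348,  0.70866688,  0.56618055],
       [ 0.        ,  0.        ,  0.        ,  1.        ]])}
top {'fx': 453.3630994637559, 'fy': 453.3630994637559, 'cx': 329.9359366112358, 'cy': 194.35865939407094, 'k1': -0.01171751451518327, 'world_from_camera': array([[-0.02843434,  0.99111639, -0.12992225,  0.49845113],
       [-0.99914688, -0.02428619,  0.03340188,  0.00685259],
       [ 0.02994984,  0.13076117,  0.99096141,  0.79037228],
       [ 0.        ,  0.        ,  0.        ,  1.        ]])}
{'t': 0.1, 'joint_pos': array([ 1.21860062e+00,  3.53582901e-01,  1.63403843e+00, -4.33160069e-06,
        1.15525991e+00, -2.41447291e-03]), 'qd': array([ 0.00092818, -0.00230778, -0.00241383,  0.00074249, -0.00155773,
       -0.00034848]), 'effort': array([-1.23691614e-03, -6.06351542e+01, -3.42816174e+01, -6.67077597e-05,
        4.01351586e-03, -1.49540062e-05]), 'tool_pos': array([0.21404707, 0.58675579, 0.24164339]), 'tool_rot': array([ 1.73999528e-01,  9.84745525e-01, -6.34541581e-04, -1.11688962e-04]), 'force': array([-0.06420388, -0.58800602, -0.64852721]), 'ft_torque': array([-0.05605966, -0.01503762, -0.02433261]), 'finger_force': 0.0, 'gripper_width': 0.08559234010958099}
```

View pics/top0.png

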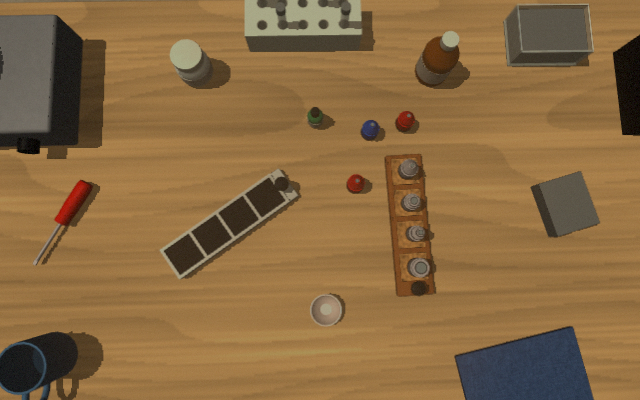

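View pics/scene0.png

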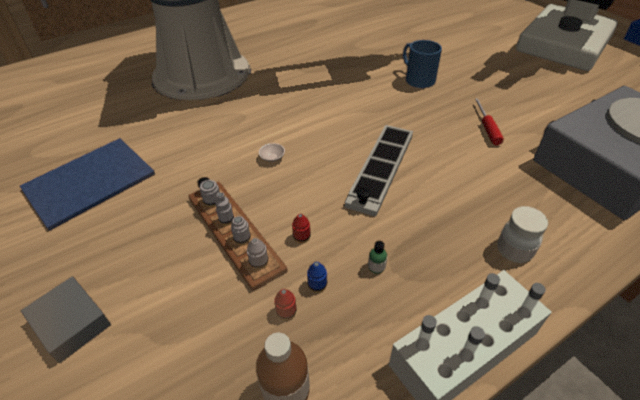

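The top view shows the wooden rack at about (410,225) with its knob at the bottom (419,288). The aluminium rack is at about (230,225), knob at (282,184). The red and blue look-alikes are at (355,183), (405,120) and (370,130). Next I measure, with enlarged crops.

```bash
cat > h.py <<'E'
from station import *
import cv2, numpy as np
def rays(n,uv):
    c=camera_info(n); K=np.array([[c['fx'],0,c['cx']],[0,c['fy'],c['cy']],[0,0,1]])
    s=cv2.undistortPoints(np.array(uv,float).reshape(-1,1,2),K,np.array([c['k1'],0,0,0.]))[:,0]
    T=c['world_from_camera']; d=np.c_[s[:,0],-s[:,1],-np.ones(len(s))]@T[:3,:3].T
    return T[:3,3],d
def cast(n,uv,z):
    o,d=rays(n,uv); return o+d*((z-o[2])/d[:,2])[:,None]
def proj(n,p):
    c=camera_info(n);T=c['world_from_camera'];q=(np.atleast_2d(p)-T[:3,3])@T[:3,:3]
    s=np.c_[q[:,0],-q[:,1]]/-q[:,2:];s=s*(1+c['k1']*(s**2).sum(1))[:,None]
    return s*[c['fx'],c['fy']]+[c['cx'],c['cy']]
E
python3 - <<'E'
from h import *
t=cv2.imread('pics/top0.png');s=cv2.imread('pics/scene0.png')
a=cv2.resize(t[145:305,375:445],None,fx=3.6,fy=3.6,interpolation=2)
b=cv2.resize(s[165:295,180:295],None,fx=4.2,fy=4.2,interpolation=2)
c=np.zeros((580,800,3),np.uint8);c[:a.shape[0],:a.shape[1]]=a;c[:b.shape[0],260:260+b.shape[1]]=b
cv2.imwrite('pics/z.png',c)
hsv=cv2.cvtColor(t,cv2.COLOR_BGR2HSV)
# service pockets: dark
m=(hsv[:,:,2]<60).astype(np.uint8); 
mm=np.zeros_like(m); mm[165:285,155:305]=m[165:285,155:305]
n,l,st,ce=cv2.connectedComponentsWithStats(mm)
for i in range(1,n):
    if st[i,4]>60:
        ys,xs=np.where(l==i); r=cv2.minAreaRect(np.c_[xs,ys].astype(np.float32)); w=cast('top',[r[0]],.015)[0]
        bx=cast('top',cv2.boxPoints(r),.015); print('dark',st[i,4],r[0],r[1],w, np.linalg.norm(np.diff(bx,axis=0),axis=1))
# wood board: saturated dark brown
print(hsv[155:160,388:420:8].tolist(), hsv[200,370:388:4].tolist(),hsv[160,395:400].tolist())
E
```

```text
dark 887 (270.3513488769531, 192.8918914794922) (27.4344425201416, 41.61665344238281) [0.60516378 0.08315359 0.015     ] [0.07141776 0.04794116 0.07102085]
dark 776 (238.15101623535156, 215.644287109375) (27.60811424255371, 28.34542465209961) [0.56733763 0.13834375 0.015     ] [0.04784426 0.04776426 0.04757864]
dark 779 (211.15000915527344, 234.54998779296875) (27.764793395996094, 28.460493087768555) [0.53638727 0.18394448 0.015     ] [0.04740915 0.04770432 0.04714672]
dark 771 (183.7066192626953, 253.6481170654297) (27.756385803222656, 28.668567657470703) [0.50554133 0.22969622 0.015     ] [0.04714743 0.04736554 0.04688867]
[[[16, 147, 116], [15, 175, 109], [13, 180, 105], [14, 194, 121]], [[14, 193, 111], [13, 195, 115], [13, 182, 115], [14, 186, 118]], [[13, 181, 121], [13, 182, 119], [14, 182, 118], [15, 178, 112]], [[14, 187, 124], [15, 186, 107], [14, 173, 128], [16, 166, 155]], [[14, 190, 121], [15, 168, 146], [15, 151, 147], [14, 148, 141]]] [[17, 145, 165], [16, 138, 166], [17, 142, 163], [18, 144, 163], [17, 144, 161]] [[16, 170, 120], [16, 170, 126], [15, 171, 136], [15, 163, 138], [15, 159, 141]]
```

View pics/z.png

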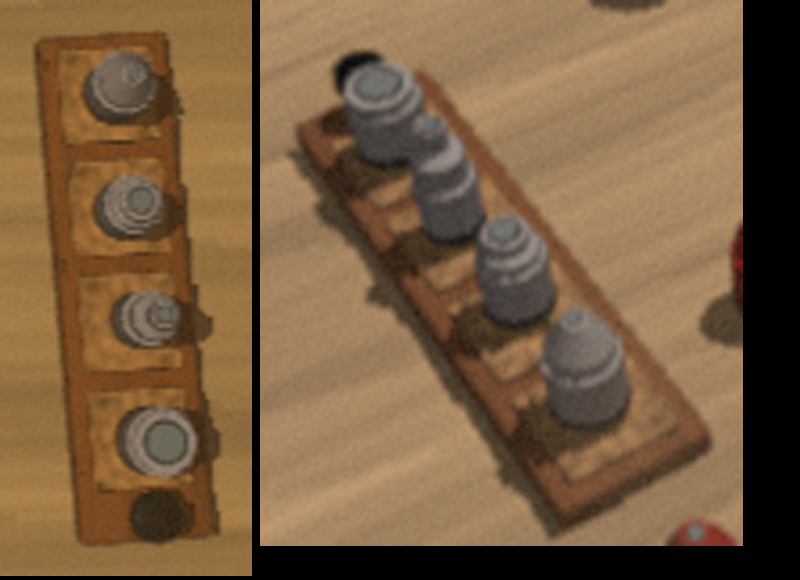

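Counted from the wooden knob, the order is a (broad top), d (thin nose), b (stepped), c (cone). Next I triangulate the tips from both views and check their heights.

```bash
python3 - <<'E'
from h import *
k=3.6;T=np.array([[166,443],[164,314],[140,201],[133,73]])/k+[375,145]-.4
S=(np.array([[378,84],[430,126],[503,230],[572,318]])-[260,0])/4.2+[180,165]-.4
Z=[.058,.080,.065,.072]
o1,d1=rays('top',T);o2,d2=rays('scene',S)
for i in range(4):
    A=np.c_[d1[i],-d2[i]];x=np.linalg.lstsq(A,o2-o1,rcond=None)[0];p=o1+x[0]*d1[i];q=o2+x[1]*d2[i]
    print('adbc'[i],(p+q)/2,'gap',np.linalg.norm(p-q),'top@z',cast('top',[T[i]],Z[i])[0][:2],'scene@z',cast('scene',[S[i]],Z[i])[0][:2])
# board corners (top crop) at z .015
C=np.array([[37,38],[165,33],[217,534],[80,543]])/k+[375,145]-.4
w=cast('top',C,.015);print(w[:,:2],np.linalg.norm(np.diff(w,axis=0),axis=1),w.mean(0))
ax=((w[2]+w[3])-(w[0]+w[1]))[:2];ax/=np.linalg.norm(ax);m=w.mean(0)[:2]
print('axis',ax); 
for y in(82.5,27.5,-27.5,-82.5): print('pad',m+ax*(y-9)/1e3)
# service in scene view
s=cv2.imread('pics/scene0.png');h=cv2.cvtColor(s,cv2.COLOR_BGR2HSV);mk=np.zeros(s.shape[:2],np.uint8);mk[120:215,340:420]=(h[120:215,340:420,2]<60)
n,l,st,ce=cv2.connectedComponentsWithStats(mk)
for i in range(1,n):
    if st[i,4]>40: 
        ys,xs=np.where(l==i);hull=cv2.convexHull(np.c_[xs,ys].astype(np.int32));print('serv scene',st[i,4],cast('scene',[ce[i]],.015)[0])
sv=np.array([.561,-.828]);print(get_state()['joint_pos'])
E
```

```text
a [ 0.47218494 -0.16024976  0.0579668 ] gap 0.0002036229041370579 top@z [ 0.47214587 -0.16033844] scene@z [ 0.4722859  -0.16017168]
d [ 0.52873554 -0.15753136  0.07907346] gap 0.0003004498508092084 top@z [ 0.5286373  -0.15745835] scene@z [ 0.52979041 -0.15763762]
b [ 0.58027828 -0.15295352  0.06481161] gap 0.0002247986595824687 top@z [ 0.58030185 -0.15280752] scene@z [ 0.58038748 -0.15309785]
c [ 0.63759511 -0.15168498  0.07127267] gap 0.0007944264532473249 top@z [ 0.63761603 -0.15115919] scene@z [ 0.63797412 -0.15221759]
[[ 0.6670285  -0.11756806]
 [ 0.66816828 -0.18047092]
 [ 0.42767396 -0.19200243]
 [ 0.42560571 -0.1271307 ]] [0.06291318 0.24077062 0.0649047 ] [ 0.54711911 -0.15429303  0.015     ]
axis [-0.99904341 -0.04372945]
pad [ 0.47368942 -0.15750714]
pad [ 0.52863681 -0.15510202]
pad [ 0.5835842 -0.1526969]
pad [ 0.63853158 -0.15029178]
serv scene 282 [0.50259773 0.23203862 0.015     ]
serv scene 327 [0.53381772 0.1859857  0.015     ]
serv scene 374 [0.56517984 0.14038744 0.015     ]
serv scene 526 [0.59907559 0.08977461 0.015     ]
[ 1.21860062e+00  3.53582901e-01  1.63403843e+00 -4.33160069e-06
  1.15525991e+00 -2.41447291e-03]
```

```bash
cat > go.py <<'E'
import sys; from h import *
from scipy.spatial.transform import Rotation as R
x,y,z,phi=map(float,sys.argv[1:])   # target TCP, world angle of tool y in deg
s=get_state();r=R.from_quat(s['tool_rot']);p=s['tool_pos'];Y=r.apply([0,1,0])
f=np.degrees(np.arctan2(Y[1],Y[0]));d=r.inv().apply(np.array([x,y,z])-p)
print('t',s['t'],'phi',f.round(2),'tcp',p.round(4),'tilt',r.apply([0,0,1]).round(4));print('d',d.round(4),'spin',np.radians(f-phi).round(3))
E
python3 go.py .472 -.160 .14 92.5
```

```text
t 0.1 phi 69.96 tcp [0.214  0.5868 0.2416] tilt [-4.0e-04 -1.2e-03 -1.0e+00]
d [-0.4982 -0.613   0.1024] spin -0.393
```

The rows are not in the units I measure in: shifts go in shares of 0.8 m and turns go in shares of 120 degrees. I convert before sending: -0.37 m is -0.4625, -0.35 m is -0.4375, -0.393 rad is -0.1876.

Call:
send_rows(plan=[{"gripper":0.06,"dx":-0.0188,"dy":-0.0225,"dz":0,"spin":0},{"gripper":0.06,"dx":-0.0563,"dy":-0.0688,"dz":0,"spin":0},{"gripper":0.06,"dx":-0.1,"dy":-0.1225,"dz":0,"spin":-0.0239},{"gripper":0.06,"dx":-0.1438,"dy":-0.1763,"dz":0,"spin":-0.0477},{"gripper":0.06,"dx":-0.1875,"dy":-0.2313,"dz":0,"spin":-0.0716},{"gripper":0.06,"dx":-0.2313,"dy":-0.285,"dz":0.0125,"spin":-0.0955},{"gripper":0.06,"dx":-0.275,"dy":-0.3388,"dz":0.025,"spin":-0.1194},{"gripper":0.06,"dx":-0.3188,"dy":-0.3925,"dz":0.0375,"spin":-0.1432},{"gripper":0.06,"dx":-0.3563,"dy":-0.4375,"dz":0.05,"spin":-0.1671},{"gripper":0.06,"dx":-0.375,"dy":-0.4625,"dz":0.0625,"spin":-0.1876}], newtons=30)

```text
t: 1.35
tool_pos: [0.3695, 0.1348, 0.192]
tool_rot: [-0.022, 1.0, -0.0, 0.0]
force: [0.5, 0.8, 1.0]
gripper_width: 0.0603
finger_force: 0.0
```

```bash
python3 go.py .472 -.160 .14 92.5
```

```text
t 1.35 phi 92.46 tcp [0.3695 0.1348 0.192 ] tilt [ 1.e-04 -3.e-04 -1.e+00]
d [-0.0897 -0.2989  0.0521] spin -0.001
```

Converted, -0.299 m is -0.3738, -0.14 m is -0.175.

Call:
send_rows(plan=[{"gripper":0.06,"dx":-0.005,"dy":-0.0188,"dz":0,"spin":0},{"gripper":0.06,"dx":-0.0188,"dy":-0.0625,"dz":0.0063,"spin":0},{"gripper":0.06,"dx":-0.0363,"dy":-0.1188,"dz":0.0125,"spin":0},{"gripper":0.06,"dx":-0.0538,"dy":-0.175,"dz":0.025,"spin":0},{"gripper":0.06,"dx":-0.0713,"dy":-0.2313,"dz":0.0375,"spin":0},{"gripper":0.06,"dx":-0.0875,"dy":-0.2875,"dz":0.05,"spin":0},{"gripper":0.06,"dx":-0.1025,"dy":-0.3375,"dz":0.0625,"spin":0},{"gripper":0.06,"dx":-0.1121,"dy":-0.3738,"dz":0.065,"spin":0},{"gripper":0.06,"dx":-0.1121,"dy":-0.3738,"dz":0.065,"spin":0},{"gripper":0.06,"dx":-0.1121,"dy":-0.3738,"dz":0.065,"spin":0}])

```text
t: 2.6
tool_pos: [0.4711, -0.1576, 0.14]
tool_rot: [-0.021, 1.0, 0.0, -0.001]
force: [-0.2, 0.0, 1.0]
gripper_width: 0.0599
finger_force: 0.0
```

```bash
python3 go.py .472 -.160 .034 92.5; python3 -c "
from h import *
import cv2
cv2.imwrite('pics/s1.png',cv2.resize(read_camera('scene')[110:310,150:420,::-1],None,fx=2.5,fy=2.5))"
```

```text
t 2.6 phi 92.45 tcp [ 0.4711 -0.1576  0.14  ] tilt [-1.e-03  5.e-04 -1.e+00]
d [-0.0009 -0.0025  0.106 ] spin -0.001
```

View pics/s1.png

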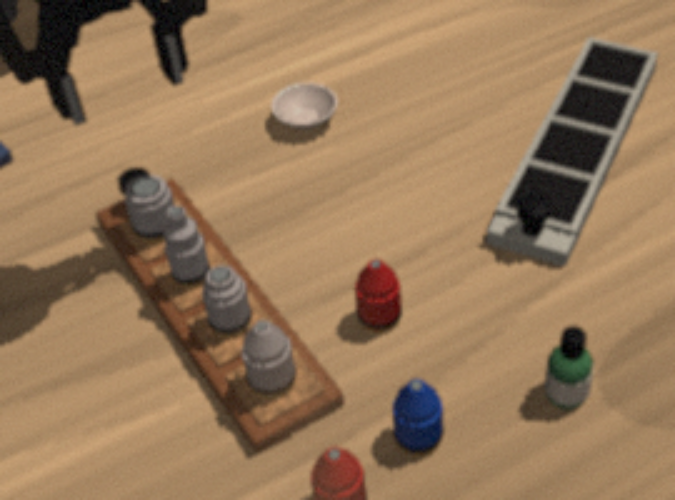

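The open fingers are over objective a at upper left (crop ~(120,70)), straddling it across the rack.

```bash
python3 go.py .472 -.160 .034 92.5
```

```text
t 2.65 phi 92.49 tcp [ 0.4712 -0.1573  0.1402] tilt [-7.e-04  4.e-04 -1.e+00]
d [-0.0008 -0.0028  0.1062] spin -0.0
```

Converted, 0.106 m is 0.1325, -0.0028 m is -0.0035.

Call:
send_rows(plan=[{"gripper":0.06,"dx":-0.0013,"dy":-0.0035,"dz":0.0125,"spin":0},{"gripper":0.06,"dx":-0.0013,"dy":-0.0035,"dz":0.0375,"spin":0},{"gripper":0.06,"dx":-0.0013,"dy":-0.0035,"dz":0.0688,"spin":0},{"gripper":0.06,"dx":-0.0013,"dy":-0.0035,"dz":0.1,"spin":0},{"gripper":0.06,"dx":-0.0013,"dy":-0.0035,"dz":0.1225,"spin":0},{"gripper":0.06,"dx":-0.0013,"dy":-0.0035,"dz":0.1325,"spin":0},{"gripper":0.06,"dx":-0.0013,"dy":-0.0035,"dz":0.1325,"spin":0},{"gripper":0.02,"dx":-0.0013,"dy":-0.0035,"dz":0.1325,"spin":0},{"gripper":0.02,"dx":-0.0013,"dy":-0.0035,"dz":0.1325,"spin":0},{"gripper":0.02,"dx":-0.0013,"dy":-0.0035,"dz":0.1325,"spin":0}])

```text
t: 3.9
tool_pos: [0.4734, -0.161, 0.0351]
tool_rot: [-0.022, 1.0, -0.0, 0.001]
force: [-1.9, 0.5, 6.8]
gripper_width: 0.0313
finger_force: 29.5
```

```bash
python3 go.py .505 .230 .14 34.1;  python3 -c "
from h import *
import cv2
print(get_state()['finger_force'],get_state()['gripper_width'])
cv2.imwrite('pics/s2.png',cv2.resize(read_camera('scene')[150:290,150:300,::-1],None,fx=4,fy=4))"
```

```text
t 3.9 phi 92.47 tcp [ 0.4734 -0.161   0.0351] tilt [ 1.2e-03 -3.0e-04 -1.0e+00]
d [-0.0486  0.3892 -0.105 ] spin 1.019
29.53642576932907 0.03129927049563272
```

View pics/s2.png

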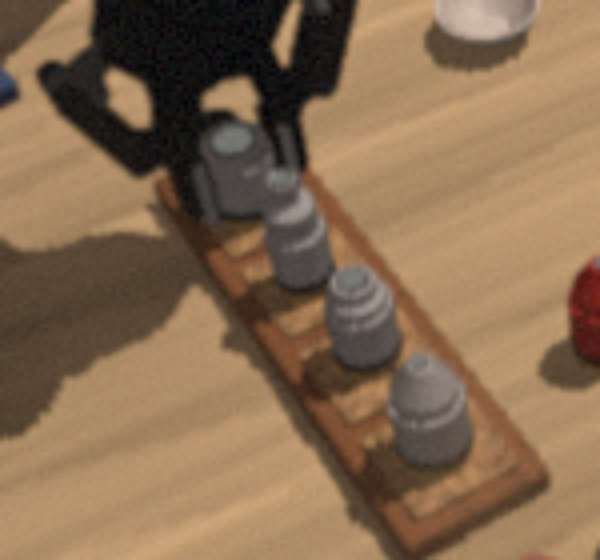

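Objective a is held between the fingers at crop (235,170): 31 mm opening, 29.5 N. The others are undisturbed. Lift and carry it over.

Converted, 0.18 m is 0.225, -0.105 m is -0.1313, 0.56 rad is 0.2674.

Call:
send_rows(plan=[{"gripper":0.02,"dx":0,"dy":0,"dz":-0.0125,"spin":0},{"gripper":0.02,"dx":0,"dy":0,"dz":-0.0438,"spin":0},{"gripper":0.02,"dx":0,"dy":0,"dz":-0.0813,"spin":0},{"gripper":0.02,"dx":0,"dy":0.0063,"dz":-0.1125,"spin":0},{"gripper":0.02,"dx":-0.0013,"dy":0.025,"dz":-0.1275,"spin":0.0239},{"gripper":0.02,"dx":-0.0075,"dy":0.0625,"dz":-0.1313,"spin":0.0716},{"gripper":0.02,"dx":-0.0138,"dy":0.1125,"dz":-0.1313,"spin":0.1337},{"gripper":0.02,"dx":-0.02,"dy":0.1625,"dz":-0.1313,"spin":0.1958},{"gripper":0.02,"dx":-0.025,"dy":0.2063,"dz":-0.1313,"spin":0.2435},{"gripper":0.02,"dx":-0.0275,"dy":0.225,"dz":-0.1313,"spin":0.2674}])

```text
t: 5.2
tool_pos: [0.487, 0.0216, 0.1399]
tool_rot: [0.256, 0.967, 0.0, 0.0]
force: [-0.7, -0.5, -0.9]
gripper_width: 0.0313
finger_force: 29.9
```

```bash
python3 go.py .505 .230 .14 34.1
```

```text
t 5.2 phi 60.34 tcp [0.487  0.0216 0.1399] tilt [ 6.e-04  2.e-04 -1.e+00]
d [ 0.0876  0.19   -0.    ] spin 0.458
```

Converted, 0.19 m is 0.2375, 0.0876 m is 0.1095, 0.458 rad is 0.2187.

Call:
send_rows(plan=[{"gripper":0.02,"dx":0.0075,"dy":0.0163,"dz":0,"spin":0.0191},{"gripper":0.02,"dx":0.0238,"dy":0.0513,"dz":0,"spin":0.0573},{"gripper":0.02,"dx":0.045,"dy":0.0975,"dz":0,"spin":0.1003},{"gripper":0.02,"dx":0.0663,"dy":0.1438,"dz":0,"spin":0.1432},{"gripper":0.02,"dx":0.0863,"dy":0.1875,"dz":0,"spin":0.1814},{"gripper":0.02,"dx":0.1013,"dy":0.2213,"dz":0,"spin":0.2053},{"gripper":0.02,"dx":0.1088,"dy":0.2363,"dz":0,"spin":0.2187},{"gripper":0.02,"dx":0.1095,"dy":0.2375,"dz":0,"spin":0.2187},{"gripper":0.02,"dx":0.1095,"dy":0.2375,"dz":0,"spin":0.2187},{"gripper":0.02,"dx":0.1095,"dy":0.2375,"dz":0,"spin":0.2187}])

```text
t: 6.45
tool_pos: [0.5047, 0.2277, 0.1394]
tool_rot: [0.468, 0.883, -0.0, -0.0]
force: [0.1, -0.5, -0.2]
gripper_width: 0.0311
finger_force: 29.9
```

```bash
python3 go.py .505 .230 .032 34.1;python3 -c "
from h import *
import cv2
cv2.imwrite('pics/t2.png',cv2.resize(read_camera('top')[150:300,130:330,::-1],None,fx=4,fy=4))"; python3 go.py .505 .230 .032 34.1
```

```text
t 6.45 phi 34.13 tcp [0.5047 0.2277 0.1394] tilt [-1.e-04 -2.e-04 -1.e+00]
d [0.0018 0.0016 0.1074] spin 0.0
t 6.5 phi 34.12 tcp [0.5048 0.2277 0.1394] tilt [-1.e-04 -1.e-04 -1.e+00]
d [0.0018 0.0015 0.1074] spin 0.0
```

View pics/t2.png

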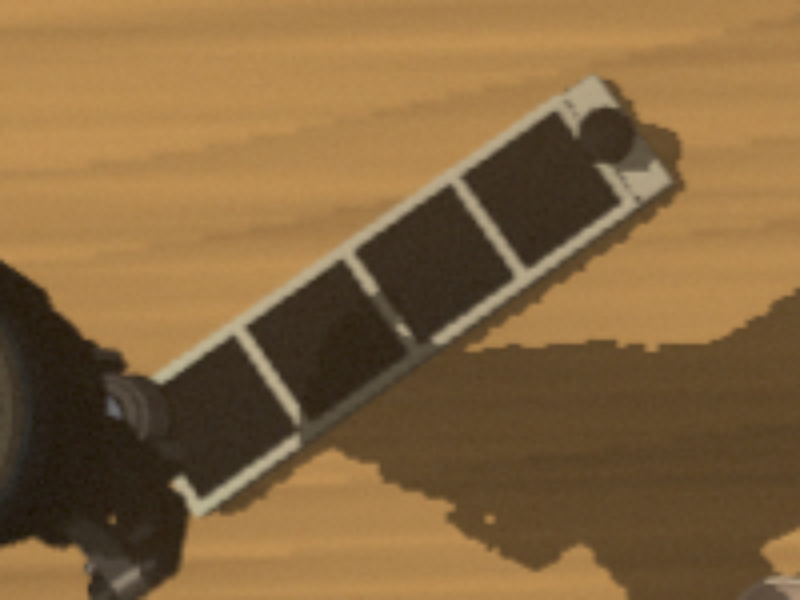

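Objective a hangs upright in the gripper at the far-pocket end (crop (135,400)), and all pockets are clear. Lower, release, and rise.

Converted, 0.1078 m is 0.1348, 0.035 m is 0.0438.

Call:
send_rows(plan=[{"gripper":0.02,"dx":0.0023,"dy":0.0019,"dz":0.0125,"spin":0},{"gripper":0.02,"dx":0.0023,"dy":0.0019,"dz":0.0438,"spin":0},{"gripper":0.02,"dx":0.0023,"dy":0.0019,"dz":0.0813,"spin":0},{"gripper":0.02,"dx":0.0023,"dy":0.0019,"dz":0.11,"spin":0},{"gripper":0.02,"dx":0.0023,"dy":0.0019,"dz":0.1238,"spin":0},{"gripper":0.02,"dx":0.0023,"dy":0.0019,"dz":0.13,"spin":0},{"gripper":0.02,"dx":0.0023,"dy":0.0019,"dz":0.1331,"spin":0},{"gripper":0.02,"dx":0.0023,"dy":0.0019,"dz":0.1348,"spin":0},{"gripper":0.02,"dx":0.0023,"dy":0.0019,"dz":0.1348,"spin":0},{"gripper":0.02,"dx":0.0023,"dy":0.0019,"dz":0.1348,"spin":0}])

```text
t: 7.75
tool_pos: [0.5055, 0.2309, 0.0321]
tool_rot: [0.468, 0.884, 0.0, 0.0]
force: [-0.2, 0.8, 4.4]
gripper_width: 0.0312
finger_force: 30.2
```

```bash
python3 go.py .5285 -.1575 .14 92.5
```

```text
t 7.75 phi 34.15 tcp [0.5055 0.2309 0.0321] tilt [ 1.e-03  5.e-04 -1.e+00]
d [-0.3344 -0.1988 -0.108 ] spin -1.018
```

Converted, -0.11 m is -0.1375, -0.108 m is -0.135, -0.33 rad is -0.1576.

Call:
send_rows(plan=[{"gripper":0.04,"dx":0,"dy":0,"dz":0,"spin":0},{"gripper":0.06,"dx":0,"dy":0,"dz":0,"spin":0},{"gripper":0.06,"dx":0,"dy":0,"dz":0,"spin":0},{"gripper":0.06,"dx":0,"dy":0,"dz":-0.0125,"spin":0},{"gripper":0.06,"dx":0,"dy":0,"dz":-0.0438,"spin":0},{"gripper":0.06,"dx":0,"dy":0,"dz":-0.0813,"spin":0},{"gripper":0.06,"dx":-0.0125,"dy":-0.0075,"dz":-0.1125,"spin":-0.0143},{"gripper":0.06,"dx":-0.0425,"dy":-0.025,"dz":-0.1288,"spin":-0.0477},{"gripper":0.06,"dx":-0.0938,"dy":-0.0563,"dz":-0.135,"spin":-0.1098},{"gripper":0.06,"dx":-0.1375,"dy":-0.0813,"dz":-0.135,"spin":-0.1576}])

```text
t: 9.0
tool_pos: [0.5133, 0.102, 0.1408]
tool_rot: [0.315, 0.949, 0.0, 0.001]
force: [0.3, -1.0, -0.1]
gripper_width: 0.0601
finger_force: 0.0
```

```bash
python3 go.py .5285 -.1575 .14 92.5;python3 -c "
from h import *
import cv2
cv2.imwrite('pics/sc3.png',cv2.resize(read_camera('scene')[100:300,180:440,::-1],None,fx=2.8,fy=2.8))"; python3 go.py .5285 -.1575 .14 92.5
```

```text
t 9.0 phi 53.29 tcp [0.5133 0.102  0.1408] tilt [ 1.7e-03  2.0e-04 -1.0e+00]
d [-0.1673 -0.1989  0.0008] spin -0.684
t 9.05 phi 53.55 tcp [0.5131 0.0985 0.1404] tilt [ 8.0e-04 -1.7e-03 -1.0e+00]
d [-0.1645 -0.1967  0.0009] spin -0.68
```

View pics/sc3.png

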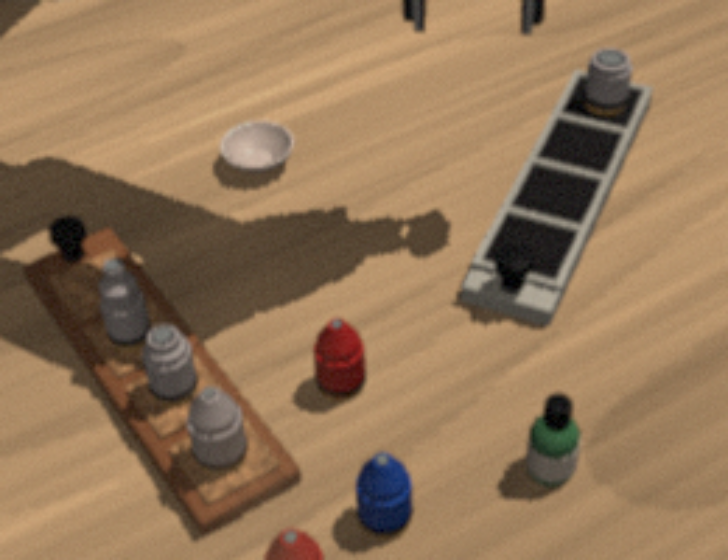

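Objective a stands upright in the far pocket (crop (608,80)); the other three are untouched. Continue to d.

Converted, -0.1967 m is -0.2459, -0.1645 m is -0.2056, -0.68 rad is -0.3247.

Call:
send_rows(plan=[{"gripper":0.06,"dx":-0.0125,"dy":-0.015,"dz":0,"spin":-0.0239},{"gripper":0.06,"dx":-0.0438,"dy":-0.0525,"dz":0,"spin":-0.0764},{"gripper":0.06,"dx":-0.0813,"dy":-0.0975,"dz":0,"spin":-0.1385},{"gripper":0.06,"dx":-0.1188,"dy":-0.1425,"dz":0,"spin":-0.2005},{"gripper":0.06,"dx":-0.1563,"dy":-0.1875,"dz":0,"spin":-0.2578},{"gripper":0.06,"dx":-0.1875,"dy":-0.225,"dz":0,"spin":-0.3008},{"gripper":0.06,"dx":-0.2044,"dy":-0.2438,"dz":0,"spin":-0.3247},{"gripper":0.06,"dx":-0.2056,"dy":-0.2459,"dz":0,"spin":-0.3247},{"gripper":0.06,"dx":-0.2056,"dy":-0.2459,"dz":0,"spin":-0.3247},{"gripper":0.06,"dx":-0.2056,"dy":-0.2459,"dz":0,"spin":-0.3247}])

```text
t: 10.3
tool_pos: [0.5261, -0.152, 0.1396]
tool_rot: [-0.018, 1.0, 0.0, -0.0]
force: [0.4, 0.2, -0.2]
gripper_width: 0.0598
finger_force: 0.0
```

```bash
python3 go.py .5287 -.1575 .037 92.5;python3 - <<'E'
from h import *
i=read_camera('top')[:,:,::-1];cv2.imwrite('pics/t3.png',cv2.resize(i[200:300,140:260],None,fx=6,fy=6,interpolation=2))
E
python3 go.py .5287 -.1575 .037 92.5
```

```text
t 10.3 phi 92.04 tcp [ 0.5261 -0.152   0.1396] tilt [-2.e-04  2.e-04 -1.e+00]
d [-0.0024 -0.0057  0.1026] spin -0.008
t 10.35 phi 92.05 tcp [ 0.5262 -0.152   0.1396] tilt [-1.e-04  1.e-04 -1.e+00]
d [-0.0023 -0.0056  0.1026] spin -0.008
```

View pics/t3.png

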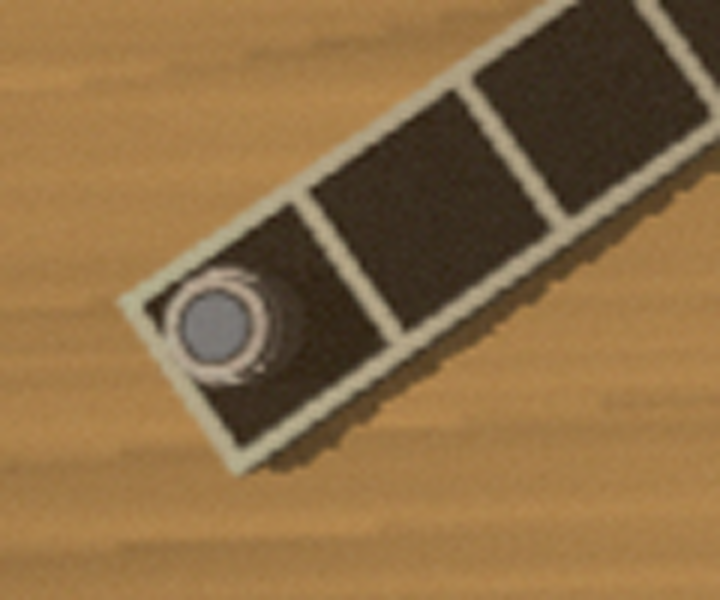

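```bash
python3 - <<'E'
from h import *
C=np.array([.505,.230]);ax=np.array([.561,-.828])
p=cast('top',[[175-.1+.0,254.2]],.055)[0];d=p[:2]-C
print(p,'along',d@ax,'across',d@[ax[1],-ax[0]]);print(cast('top',[[183.7,253.65]],.015))
E
```

```text
[0.50468398 0.23213872 0.055     ] along -0.0019481458301135828 across -0.000938154088215789
[[0.50553849 0.22970724 0.015     ]]
```

Objective a is within 2 mm of its pocket centre (tip at full-image pixel (175,254)). Now grasp d.

Converted, 0.1026 m is 0.1283, 0.055 m is 0.0688, -0.008 rad is -0.0038.

Call:
send_rows(plan=[{"gripper":0.06,"dx":-0.0029,"dy":-0.007,"dz":0.01,"spin":-0.0038},{"gripper":0.06,"dx":-0.0029,"dy":-0.007,"dz":0.0375,"spin":-0.0038},{"gripper":0.06,"dx":-0.0029,"dy":-0.007,"dz":0.0688,"spin":-0.0038},{"gripper":0.06,"dx":-0.0029,"dy":-0.007,"dz":0.1,"spin":-0.0038},{"gripper":0.06,"dx":-0.0029,"dy":-0.007,"dz":0.1213,"spin":-0.0038},{"gripper":0.06,"dx":-0.0029,"dy":-0.007,"dz":0.1283,"spin":-0.0038},{"gripper":0.06,"dx":-0.0029,"dy":-0.007,"dz":0.1283,"spin":-0.0038},{"gripper":0.02,"dx":-0.0029,"dy":-0.007,"dz":0.1283,"spin":-0.0038},{"gripper":0.02,"dx":-0.0029,"dy":-0.007,"dz":0.1283,"spin":-0.0038},{"gripper":0.02,"dx":-0.0029,"dy":-0.007,"dz":0.1283,"spin":-0.0038}])

```text
t: 11.6
tool_pos: [0.5293, -0.1585, 0.0377]
tool_rot: [-0.022, 1.0, -0.0, 0.001]
force: [-0.8, -0.3, 6.6]
gripper_width: 0.0249
finger_force: 29.3
```

```bash
python3 go.py .536 .184 .14 34.1
```

```text
t 11.6 phi 92.47 tcp [ 0.5293 -0.1585  0.0377] tilt [ 1.3e-03 -4.0e-04 -1.0e+00]
d [-0.0216  0.3419 -0.1024] spin 1.019
```

Converted, 0.18 m is 0.225, -0.001 m is -0.0013, 0.56 rad is 0.2674.

Call:
send_rows(plan=[{"gripper":0.02,"dx":0,"dy":0,"dz":-0.0125,"spin":0},{"gripper":0.02,"dx":0,"dy":0,"dz":-0.0438,"spin":0},{"gripper":0.02,"dx":0,"dy":0,"dz":-0.0813,"spin":0},{"gripper":0.02,"dx":0,"dy":0.0063,"dz":-0.1125,"spin":0},{"gripper":0.02,"dx":-0.0013,"dy":0.025,"dz":-0.125,"spin":0.0239},{"gripper":0.02,"dx":-0.0038,"dy":0.0625,"dz":-0.1288,"spin":0.0716},{"gripper":0.02,"dx":-0.0075,"dy":0.1125,"dz":-0.1288,"spin":0.1337},{"gripper":0.02,"dx":-0.01,"dy":0.1625,"dz":-0.1288,"spin":0.1958},{"gripper":0.02,"dx":-0.0125,"dy":0.2063,"dz":-0.1288,"spin":0.2435},{"gripper":0.02,"dx":-0.0138,"dy":0.225,"dz":-0.1288,"spin":0.2674}])

```text
t: 12.85
tool_pos: [0.5317, 0.0237, 0.1404]
tool_rot: [0.256, 0.967, 0.0, 0.0]
force: [-0.4, -0.8, -1.0]
gripper_width: 0.0249
finger_force: 29.7
```

```bash
python3 go.py .536 .184 .14 34.1
```

```text
t 12.85 phi 60.34 tcp [0.5317 0.0237 0.1404] tilt [ 2.e-04  2.e-04 -1.e+00]
d [0.0756 0.1415 0.0004] spin 0.458
```

Converted, 0.1415 m is 0.1769, 0.0756 m is 0.0945, 0.458 rad is 0.2187.

Call:
send_rows(plan=[{"gripper":0.02,"dx":0.0063,"dy":0.0125,"dz":0,"spin":0.0191},{"gripper":0.02,"dx":0.0213,"dy":0.0388,"dz":0,"spin":0.0573},{"gripper":0.02,"dx":0.04,"dy":0.075,"dz":0,"spin":0.1003},{"gripper":0.02,"dx":0.0588,"dy":0.11,"dz":0,"spin":0.1432},{"gripper":0.02,"dx":0.0763,"dy":0.1425,"dz":0,"spin":0.1814},{"gripper":0.02,"dx":0.0888,"dy":0.1663,"dz":0,"spin":0.2053},{"gripper":0.02,"dx":0.0938,"dy":0.1763,"dz":0,"spin":0.2187},{"gripper":0.02,"dx":0.0945,"dy":0.1769,"dz":0,"spin":0.2187},{"gripper":0.02,"dx":0.0945,"dy":0.1769,"dz":0,"spin":0.2187},{"gripper":0.02,"dx":0.0945,"dy":0.1769,"dz":0,"spin":0.2187}])

```text
t: 14.1
tool_pos: [0.5361, 0.1818, 0.14]
tool_rot: [0.468, 0.884, -0.0, 0.0]
force: [0.1, -0.0, -0.2]
gripper_width: 0.0248
finger_force: 29.7
```

```bash
python3 go.py .536 .1835 .0343 34.1
```

```text
t 14.1 phi 34.14 tcp [0.5361 0.1818 0.14  ] tilt [ 0.e+00 -1.e-04 -1.e+00]
d [0.0015 0.0009 0.1057] spin 0.001
```

Converted, 0.1058 m is 0.1323, 0.0015 m is 0.0019.

Call:
send_rows(plan=[{"gripper":0.02,"dx":0.0019,"dy":0.0013,"dz":0.0125,"spin":0},{"gripper":0.02,"dx":0.0019,"dy":0.0013,"dz":0.0438,"spin":0},{"gripper":0.02,"dx":0.0019,"dy":0.0013,"dz":0.0813,"spin":0},{"gripper":0.02,"dx":0.0019,"dy":0.0013,"dz":0.1075,"spin":0},{"gripper":0.02,"dx":0.0019,"dy":0.0013,"dz":0.1213,"spin":0},{"gripper":0.02,"dx":0.0019,"dy":0.0013,"dz":0.1275,"spin":0},{"gripper":0.02,"dx":0.0019,"dy":0.0013,"dz":0.1306,"spin":0},{"gripper":0.02,"dx":0.0019,"dy":0.0013,"dz":0.1323,"spin":0},{"gripper":0.02,"dx":0.0019,"dy":0.0013,"dz":0.1323,"spin":0},{"gripper":0.02,"dx":0.0019,"dy":0.0013,"dz":0.1323,"spin":0}])

```text
t: 15.35
tool_pos: [0.5366, 0.1842, 0.0348]
tool_rot: [0.468, 0.884, 0.0, 0.0]
force: [-0.5, -0.0, 4.3]
gripper_width: 0.025
finger_force: 30.1
```

```bash
python3 go.py .5803 -.153 .14 92.5
```

```text
t 15.35 phi 34.15 tcp [0.5366 0.1842 0.0348] tilt [ 1.e-03  3.e-04 -1.e+00]
d [-0.3037 -0.153  -0.1053] spin -1.018
```

Converted, -0.105 m is -0.1313, -0.025 m is -0.0313, -0.3 rad is -0.1432.

Call:
send_rows(plan=[{"gripper":0.04,"dx":0,"dy":0,"dz":0,"spin":0},{"gripper":0.06,"dx":0,"dy":0,"dz":0,"spin":0},{"gripper":0.06,"dx":0,"dy":0,"dz":0,"spin":0},{"gripper":0.06,"dx":0,"dy":0,"dz":-0.0125,"spin":0},{"gripper":0.06,"dx":0,"dy":0,"dz":-0.0438,"spin":0},{"gripper":0.06,"dx":0,"dy":0,"dz":-0.0813,"spin":0},{"gripper":0.06,"dx":0,"dy":0,"dz":-0.1125,"spin":0},{"gripper":0.06,"dx":-0.0313,"dy":-0.0163,"dz":-0.1288,"spin":-0.0382},{"gripper":0.06,"dx":-0.075,"dy":-0.0375,"dz":-0.1313,"spin":-0.0955},{"gripper":0.06,"dx":-0.1125,"dy":-0.0563,"dz":-0.1313,"spin":-0.1432}])

```text
t: 16.6
tool_pos: [0.5498, 0.0834, 0.1403]
tool_rot: [0.329, 0.944, 0.0, 0.001]
force: [0.2, -0.2, -0.7]
gripper_width: 0.0602
finger_force: 0.0
```

```bash
python3 -c "
from h import *
cv2.imwrite('pics/sc4.png',cv2.resize(read_camera('scene')[100:300,180:440,::-1],None,fx=2.8,fy=2.8))"; python3 go.py .5803 -.153 .14 92.5
```

```text
t 16.65 phi 51.8 tcp [0.55   0.0803 0.14  ] tilt [ 0.0012 -0.0015 -1.    ]
d [-0.1681 -0.1646  0.0004] spin -0.71
```

View pics/sc4.png

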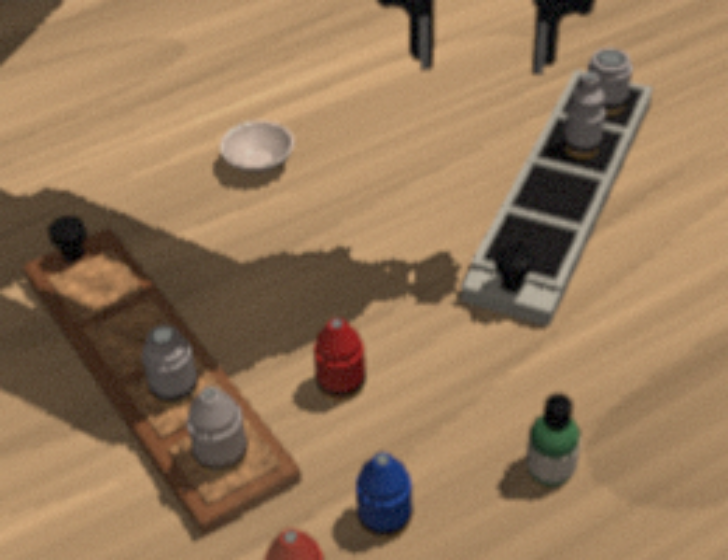

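Objective d stands upright in pocket 3 (crop (585,120)), beside a. Go to b.

Converted, -0.17 m is -0.2125, -0.153 m is -0.1913, -0.55 rad is -0.2626.

Call:
send_rows(plan=[{"gripper":0.06,"dx":-0.0125,"dy":-0.0125,"dz":0,"spin":-0.0239},{"gripper":0.06,"dx":-0.0438,"dy":-0.0425,"dz":0,"spin":-0.0764},{"gripper":0.06,"dx":-0.0825,"dy":-0.0813,"dz":0,"spin":-0.1432},{"gripper":0.06,"dx":-0.1213,"dy":-0.1188,"dz":0,"spin":-0.2053},{"gripper":0.06,"dx":-0.1588,"dy":-0.1563,"dz":0,"spin":-0.2626},{"gripper":0.06,"dx":-0.1913,"dy":-0.1875,"dz":0,"spin":-0.3104},{"gripper":0.06,"dx":-0.21,"dy":-0.2063,"dz":0,"spin":-0.3414},{"gripper":0.06,"dx":-0.2125,"dy":-0.21,"dz":0,"spin":-0.3428},{"gripper":0.06,"dx":-0.2125,"dy":-0.21,"dz":0,"spin":-0.3428},{"gripper":0.06,"dx":-0.2125,"dy":-0.21,"dz":0,"spin":-0.3428}])

```text
t: 17.9
tool_pos: [0.5771, -0.152, 0.1392]
tool_rot: [-0.022, 1.0, 0.0, -0.0]
force: [0.7, -0.3, 0.2]
gripper_width: 0.06
finger_force: 0.0
```

```bash
python3 go.py .5803 -.153 .037 92.5
```

```text
t 17.9 phi 92.47 tcp [ 0.5771 -0.152   0.1392] tilt [-2.e-04  2.e-04 -1.e+00]
d [-0.0032 -0.0011  0.1022] spin -0.001
```

Converted, 0.1022 m is 0.1278, -0.0032 m is -0.004.

Call:
send_rows(plan=[{"gripper":0.06,"dx":-0.004,"dy":-0.0013,"dz":0.01,"spin":0},{"gripper":0.06,"dx":-0.004,"dy":-0.0013,"dz":0.0375,"spin":0},{"gripper":0.06,"dx":-0.004,"dy":-0.0013,"dz":0.0688,"spin":0},{"gripper":0.06,"dx":-0.004,"dy":-0.0013,"dz":0.1,"spin":0},{"gripper":0.06,"dx":-0.004,"dy":-0.0013,"dz":0.1213,"spin":0},{"gripper":0.06,"dx":-0.004,"dy":-0.0013,"dz":0.1278,"spin":0},{"gripper":0.06,"dx":-0.004,"dy":-0.0013,"dz":0.1278,"spin":0},{"gripper":0.02,"dx":-0.004,"dy":-0.0013,"dz":0.1278,"spin":0},{"gripper":0.02,"dx":-0.004,"dy":-0.0013,"dz":0.1278,"spin":0},{"gripper":0.02,"dx":-0.004,"dy":-0.0013,"dz":0.1278,"spin":0}])

```text
t: 19.15
tool_pos: [0.581, -0.1541, 0.0378]
tool_rot: [-0.022, 1.0, -0.0, 0.001]
force: [-0.3, 0.9, 6.6]
gripper_width: 0.0269
finger_force: 29.3
```

```bash
python3 go.py .567 .1385 .14 34.1
```

```text
t 19.15 phi 92.47 tcp [ 0.581  -0.1541  0.0378] tilt [ 1.4e-03 -4.0e-04 -1.0e+00]
d [ 0.0012  0.2928 -0.1023] spin 1.019
```

Converted, 0.15 m is 0.1875, 0.138 m is 0.1725, 0.05 rad is 0.0239.

Call:
send_rows(plan=[{"gripper":0.02,"dx":0,"dy":0,"dz":-0.0125,"spin":0},{"gripper":0.02,"dx":0,"dy":0,"dz":-0.0438,"spin":0},{"gripper":0.02,"dx":0,"dy":0,"dz":-0.0813,"spin":0},{"gripper":0.02,"dx":0,"dy":0.0038,"dz":-0.1125,"spin":0},{"gripper":0.02,"dx":0,"dy":0.0188,"dz":-0.125,"spin":0.0239},{"gripper":0.02,"dx":0,"dy":0.05,"dz":-0.1288,"spin":0.0716},{"gripper":0.02,"dx":0,"dy":0.0938,"dz":-0.1288,"spin":0.1337},{"gripper":0.02,"dx":0,"dy":0.1375,"dz":-0.1288,"spin":0.1958},{"gripper":0.02,"dx":0,"dy":0.1725,"dz":-0.1288,"spin":0.2435},{"gripper":0.02,"dx":0,"dy":0.1875,"dz":-0.1288,"spin":0.2674}])

```text
t: 20.4
tool_pos: [0.5737, -0.0025, 0.1404]
tool_rot: [0.256, 0.967, 0.0, 0.0]
force: [0.3, -1.3, -1.6]
gripper_width: 0.0275
finger_force: 29.7
```

```bash
python3 go.py .567 .1385 .14 34.1
```

```text
t 20.4 phi 60.33 tcp [ 0.5737 -0.0025  0.1404] tilt [ 1.e-04  2.e-04 -1.e+00]
d [0.0756 0.1192 0.0004] spin 0.458
```

Converted, 0.1192 m is 0.149, 0.0756 m is 0.0945, 0.458 rad is 0.2187.

Call:
send_rows(plan=[{"gripper":0.02,"dx":0.0063,"dy":0.01,"dz":0,"spin":0.0191},{"gripper":0.02,"dx":0.0213,"dy":0.0325,"dz":0,"spin":0.0573},{"gripper":0.02,"dx":0.04,"dy":0.0625,"dz":0,"spin":0.1003},{"gripper":0.02,"dx":0.0588,"dy":0.0925,"dz":0,"spin":0.1432},{"gripper":0.02,"dx":0.0763,"dy":0.12,"dz":0,"spin":0.1814},{"gripper":0.02,"dx":0.0888,"dy":0.14,"dz":0,"spin":0.2053},{"gripper":0.02,"dx":0.0938,"dy":0.1488,"dz":0,"spin":0.2187},{"gripper":0.02,"dx":0.0945,"dy":0.149,"dz":0,"spin":0.2187},{"gripper":0.02,"dx":0.0945,"dy":0.149,"dz":0,"spin":0.2187},{"gripper":0.02,"dx":0.0945,"dy":0.149,"dz":0,"spin":0.2187}])

```text
t: 21.65
tool_pos: [0.5671, 0.1365, 0.14]
tool_rot: [0.468, 0.884, -0.0, 0.0]
force: [0.1, 0.3, -1.4]
gripper_width: 0.027
finger_force: 29.7
```

```bash
python3 go.py .567 .138 .0343 34.1; python3 -c "
from h import *
cv2.imwrite('pics/sc5.png',cv2.resize(read_camera('scene')[60:260,300:480,::-1],None,fx=3,fy=3))"
```

```text
t 21.65 phi 34.14 tcp [0.5671 0.1365 0.14  ] tilt [-0.e+00 -1.e-04 -1.e+00]
d [0.0013 0.0008 0.1057] spin 0.001
```

View pics/sc5.png

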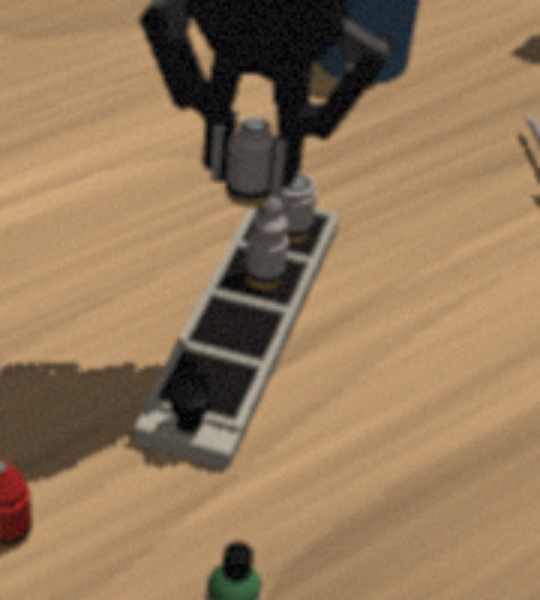

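Objective b hangs upright in the fingers (crop (250,160)), while a and d stand in their pockets. Lower it.

Converted, 0.1058 m is 0.1323, 0.0013 m is 0.0016.

Call:
send_rows(plan=[{"gripper":0.02,"dx":0.0016,"dy":0.0013,"dz":0.0125,"spin":0},{"gripper":0.02,"dx":0.0016,"dy":0.0013,"dz":0.0438,"spin":0},{"gripper":0.02,"dx":0.0016,"dy":0.0013,"dz":0.0813,"spin":0},{"gripper":0.02,"dx":0.0016,"dy":0.0013,"dz":0.1075,"spin":0},{"gripper":0.02,"dx":0.0016,"dy":0.0013,"dz":0.1213,"spin":0},{"gripper":0.02,"dx":0.0016,"dy":0.0013,"dz":0.1275,"spin":0},{"gripper":0.02,"dx":0.0016,"dy":0.0013,"dz":0.1306,"spin":0},{"gripper":0.02,"dx":0.0016,"dy":0.0013,"dz":0.1323,"spin":0},{"gripper":0.02,"dx":0.0016,"dy":0.0013,"dz":0.1323,"spin":0},{"gripper":0.02,"dx":0.0016,"dy":0.0013,"dz":0.1323,"spin":0}])

```text
t: 22.95
tool_pos: [0.5676, 0.1387, 0.0348]
tool_rot: [0.468, 0.884, 0.0, 0.0]
force: [-1.4, 1.0, 5.3]
gripper_width: 0.0271
finger_force: 30.2
```

```bash
python3 go.py .6376 -.1517 .14 92.5
```

```text
t 22.95 phi 34.15 tcp [0.5676 0.1387 0.0348] tilt [ 1.e-03  2.e-04 -1.e+00]
d [-0.2796 -0.105  -0.1052] spin -1.018
```

Converted, -0.105 m is -0.1313, -0.103 m is -0.1288, -0.3 rad is -0.1432.

Call:
send_rows(plan=[{"gripper":0.04,"dx":0,"dy":0,"dz":0,"spin":0},{"gripper":0.06,"dx":0,"dy":0,"dz":0,"spin":0},{"gripper":0.06,"dx":0,"dy":0,"dz":0,"spin":0},{"gripper":0.06,"dx":0,"dy":0,"dz":-0.0125,"spin":0},{"gripper":0.06,"dx":0,"dy":0,"dz":-0.0438,"spin":0},{"gripper":0.06,"dx":0,"dy":0,"dz":-0.0813,"spin":0},{"gripper":0.06,"dx":0,"dy":0,"dz":-0.1125,"spin":0},{"gripper":0.06,"dx":-0.0313,"dy":-0.0113,"dz":-0.1288,"spin":-0.0382},{"gripper":0.06,"dx":-0.075,"dy":-0.0275,"dz":-0.1313,"spin":-0.0955},{"gripper":0.06,"dx":-0.1063,"dy":-0.04,"dz":-0.1313,"spin":-0.1432}])

```text
t: 24.2
tool_pos: [0.5891, 0.0492, 0.1403]
tool_rot: [0.329, 0.944, 0.0, 0.001]
force: [-0.3, 0.2, 0.3]
gripper_width: 0.0599
finger_force: 0.0
```

```bash
python3 go.py .6376 -.1517 .14 92.5
```

```text
t 24.2 phi 51.54 tcp [0.5891 0.0492 0.1403] tilt [ 0.0016 -0.     -1.    ]
d [-0.1629 -0.1271  0.0004] spin -0.715
```

Converted, -0.163 m is -0.2038, -0.161 m is -0.2013, -0.715 rad is -0.3414.

Call:
send_rows(plan=[{"gripper":0.06,"dx":-0.0125,"dy":-0.01,"dz":0,"spin":-0.0239},{"gripper":0.06,"dx":-0.0425,"dy":-0.0325,"dz":0,"spin":-0.0764},{"gripper":0.06,"dx":-0.08,"dy":-0.0625,"dz":0,"spin":-0.1432},{"gripper":0.06,"dx":-0.1175,"dy":-0.0913,"dz":0,"spin":-0.2053},{"gripper":0.06,"dx":-0.1538,"dy":-0.12,"dz":0,"spin":-0.2626},{"gripper":0.06,"dx":-0.185,"dy":-0.1438,"dz":0,"spin":-0.3104},{"gripper":0.06,"dx":-0.2013,"dy":-0.1563,"dz":0,"spin":-0.3414},{"gripper":0.06,"dx":-0.2038,"dy":-0.1588,"dz":0,"spin":-0.3428},{"gripper":0.06,"dx":-0.2038,"dy":-0.1588,"dz":0,"spin":-0.3428},{"gripper":0.06,"dx":-0.2038,"dy":-0.1588,"dz":0,"spin":-0.3428}])

```text
t: 25.45
tool_pos: [0.6362, -0.1499, 0.1392]
tool_rot: [-0.022, 1.0, 0.0, -0.0]
force: [-0.6, -1.0, -0.1]
gripper_width: 0.0596
finger_force: 0.0
```

```bash
python3 go.py .6376 -.1517 .037 92.5
```

```text
t 25.45 phi 92.47 tcp [ 0.6362 -0.1499  0.1392] tilt [-1.e-04  2.e-04 -1.e+00]
d [-0.0013 -0.0019  0.1022] spin -0.001
```

Call:
send_rows(plan=[{"gripper":0.06,"dx":-0.0016,"dy":-0.0023,"dz":0.01,"spin":0},{"gripper":0.06,"dx":-0.0016,"dy":-0.0023,"dz":0.0375,"spin":0},{"gripper":0.06,"dx":-0.0016,"dy":-0.0023,"dz":0.0688,"spin":0},{"gripper":0.06,"dx":-0.0016,"dy":-0.0023,"dz":0.1,"spin":0},{"gripper":0.06,"dx":-0.0016,"dy":-0.0023,"dz":0.1213,"spin":0},{"gripper":0.06,"dx":-0.0016,"dy":-0.0023,"dz":0.1278,"spin":0},{"gripper":0.06,"dx":-0.0016,"dy":-0.0023,"dz":0.1278,"spin":0},{"gripper":0.02,"dx":-0.0016,"dy":-0.0023,"dz":0.1278,"spin":0},{"gripper":0.02,"dx":-0.0016,"dy":-0.0023,"dz":0.1278,"spin":0},{"gripper":0.02,"dx":-0.0016,"dy":-0.0023,"dz":0.1278,"spin":0}])

```text
t: 26.7
tool_pos: [0.6384, -0.1526, 0.0379]
tool_rot: [-0.022, 1.0, -0.0, 0.001]
force: [-0.6, 0.8, 6.5]
gripper_width: 0.0291
finger_force: 29.5
```

```bash
python3 go.py .598 .0925 .14 34.1
```

```text
t 26.7 phi 92.47 tcp [ 0.6384 -0.1526  0.0379] tilt [ 1.4e-03 -3.0e-04 -1.0e+00]
d [ 0.0296  0.2466 -0.1022] spin 1.019
```

Converted, 0.128 m is 0.16, 0.001 m is 0.0013, 0.56 rad is 0.2674.

Call:
send_rows(plan=[{"gripper":0.02,"dx":0,"dy":0,"dz":-0.0125,"spin":0},{"gripper":0.02,"dx":0,"dy":0,"dz":-0.0438,"spin":0},{"gripper":0.02,"dx":0,"dy":0,"dz":-0.0813,"spin":0},{"gripper":0.02,"dx":0,"dy":0.0038,"dz":-0.1125,"spin":0},{"gripper":0.02,"dx":0.0013,"dy":0.015,"dz":-0.125,"spin":0.0239},{"gripper":0.02,"dx":0.005,"dy":0.0413,"dz":-0.1288,"spin":0.0716},{"gripper":0.02,"dx":0.01,"dy":0.0788,"dz":-0.1288,"spin":0.1337},{"gripper":0.02,"dx":0.0138,"dy":0.1163,"dz":-0.1288,"spin":0.1958},{"gripper":0.02,"dx":0.0175,"dy":0.1475,"dz":-0.1288,"spin":0.2435},{"gripper":0.02,"dx":0.0188,"dy":0.16,"dz":-0.1288,"spin":0.2674}])

```text
t: 27.95
tool_pos: [0.6168, -0.0238, 0.1403]
tool_rot: [0.256, 0.967, 0.0, -0.0]
force: [1.1, -0.6, -0.7]
gripper_width: 0.0289
finger_force: 29.8
```

```bash
python3 go.py .598 .0925 .14 34.1
```

```text
t 27.95 phi 60.32 tcp [ 0.6168 -0.0238  0.1403] tilt [-2.e-04  2.e-04 -1.e+00]
d [0.0739 0.0918 0.0004] spin 0.458
```

Converted, 0.0918 m is 0.1148, 0.0739 m is 0.0924, 0.458 rad is 0.2187.

Call:
send_rows(plan=[{"gripper":0.02,"dx":0.0063,"dy":0.0075,"dz":0,"spin":0.0191},{"gripper":0.02,"dx":0.02,"dy":0.025,"dz":0,"spin":0.0573},{"gripper":0.02,"dx":0.0388,"dy":0.0488,"dz":0,"spin":0.1003},{"gripper":0.02,"dx":0.0575,"dy":0.0713,"dz":0,"spin":0.1432},{"gripper":0.02,"dx":0.075,"dy":0.0938,"dz":0,"spin":0.1814},{"gripper":0.02,"dx":0.0863,"dy":0.1075,"dz":0,"spin":0.2053},{"gripper":0.02,"dx":0.0913,"dy":0.1138,"dz":0,"spin":0.2187},{"gripper":0.02,"dx":0.0924,"dy":0.1148,"dz":0,"spin":0.2187},{"gripper":0.02,"dx":0.0924,"dy":0.1148,"dz":0,"spin":0.2187},{"gripper":0.02,"dx":0.0924,"dy":0.1148,"dz":0,"spin":0.2187}])

```text
t: 29.2
tool_pos: [0.5984, 0.0907, 0.14]
tool_rot: [0.468, 0.884, -0.0, 0.0]
force: [-0.1, -0.6, -1.3]
gripper_width: 0.029
finger_force: 29.8
```

```bash
python3 go.py .598 .0925 .0343 34.1; python3 -c "
from h import *
cv2.imwrite('pics/sc6.png',cv2.resize(read_camera('scene')[60:260,300:480,::-1],None,fx=3,fy=3))"
```

```text
t 29.2 phi 34.15 tcp [0.5984 0.0907 0.14  ] tilt [ 1.e-04 -1.e-04 -1.e+00]
d [0.0017 0.0007 0.1057] spin 0.001
```

View pics/sc6.png

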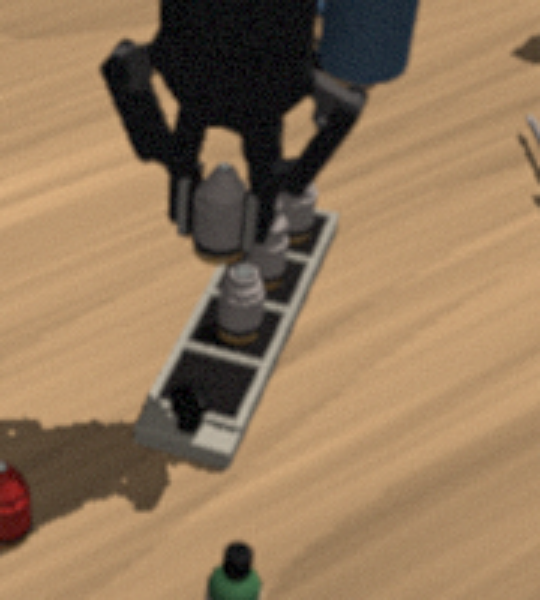

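Objective c hangs upright (crop (222,210)), and b stands in pocket 2 (240,305). Lower c.

Converted, 0.1058 m is 0.1323, 0.001 m is 0.0013.

Call:
send_rows(plan=[{"gripper":0.02,"dx":0.0016,"dy":0.0013,"dz":0.0125,"spin":0},{"gripper":0.02,"dx":0.0016,"dy":0.0013,"dz":0.0438,"spin":0},{"gripper":0.02,"dx":0.0016,"dy":0.0013,"dz":0.0813,"spin":0},{"gripper":0.02,"dx":0.0016,"dy":0.0013,"dz":0.1075,"spin":0},{"gripper":0.02,"dx":0.0016,"dy":0.0013,"dz":0.1213,"spin":0},{"gripper":0.02,"dx":0.0016,"dy":0.0013,"dz":0.1275,"spin":0},{"gripper":0.02,"dx":0.0016,"dy":0.0013,"dz":0.1306,"spin":0},{"gripper":0.02,"dx":0.0016,"dy":0.0013,"dz":0.1323,"spin":0},{"gripper":0.02,"dx":0.0016,"dy":0.0013,"dz":0.1323,"spin":0},{"gripper":0.02,"dx":0.0016,"dy":0.0013,"dz":0.1323,"spin":0}])

```text
t: 30.5
tool_pos: [0.5989, 0.0928, 0.0349]
tool_rot: [0.468, 0.884, 0.0, 0.0]
force: [-2.1, -0.2, 6.4]
gripper_width: 0.029
finger_force: 30.3
```

Converted, -0.12 m is -0.15, -0.11 m is -0.1375.

Call:
send_rows(plan=[{"gripper":0.04,"dx":0,"dy":0,"dz":0,"spin":0},{"gripper":0.06,"dx":0,"dy":0,"dz":0,"spin":0},{"gripper":0.06,"dx":0,"dy":0,"dz":0,"spin":0},{"gripper":0.06,"dx":0,"dy":0,"dz":-0.0125,"spin":0},{"gripper":0.06,"dx":0,"dy":0,"dz":-0.0438,"spin":0},{"gripper":0.06,"dx":0,"dy":0,"dz":-0.0813,"spin":0},{"gripper":0.06,"dx":0,"dy":0,"dz":-0.1188,"spin":0},{"gripper":0.06,"dx":-0.0375,"dy":-0.025,"dz":-0.1375,"spin":0},{"gripper":0.06,"dx":-0.0938,"dy":-0.05,"dz":-0.15,"spin":0},{"gripper":0.06,"dx":-0.15,"dy":-0.075,"dz":-0.15,"spin":0}])

```text
t: 31.75
tool_pos: [0.6171, -0.0414, 0.1561]
tool_rot: [0.468, 0.884, 0.001, 0.001]
force: [0.5, 0.5, -0.2]
gripper_width: 0.0601
finger_force: 0.0
```

Converted, -0.12 m is -0.15, -0.1 m is -0.125.

Call:
send_rows(plan=[{"gripper":0.06,"dx":-0.0375,"dy":-0.025,"dz":0,"spin":0},{"gripper":0.06,"dx":-0.0875,"dy":-0.05,"dz":0,"spin":0},{"gripper":0.06,"dx":-0.125,"dy":-0.075,"dz":0,"spin":0},{"gripper":0.06,"dx":-0.15,"dy":-0.0875,"dz":0,"spin":0},{"gripper":0.06,"dx":-0.15,"dy":-0.0875,"dz":0,"spin":0},{"gripper":0.06,"dx":-0.15,"dy":-0.0875,"dz":0,"spin":0},{"gripper":0.06,"dx":-0.15,"dy":-0.0875,"dz":0,"spin":0},{"gripper":0.06,"dx":-0.15,"dy":-0.0875,"dz":0,"spin":0},{"gripper":0.06,"dx":-0.15,"dy":-0.0875,"dz":0,"spin":0},{"gripper":0.06,"dx":-0.15,"dy":-0.0875,"dz":0,"spin":0}])

```text
t: 33.0
tool_pos: [0.6256, -0.1787, 0.1541]
tool_rot: [0.468, 0.884, -0.0, -0.0]
force: [-0.6, -0.9, 0.2]
gripper_width: 0.0598
finger_force: 0.0
```

```bash
python3 -c "
from h import *
a=cv2.resize(read_camera('scene')[90:215,330:430,::-1],None,fx=4,fy=4,interpolation=2);b=cv2.resize(read_camera('top')[160:285,150:310,::-1],None,fx=2.5,fy=2.5,interpolation=2)
c=np.zeros((500,800,3),np.uint8);c[:500,:400]=a;c[:b.shape[0],400:]=b[:,:400];cv2.imwrite('pics/f.png',c)"
```

```text
(no output)
```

View pics/f.png

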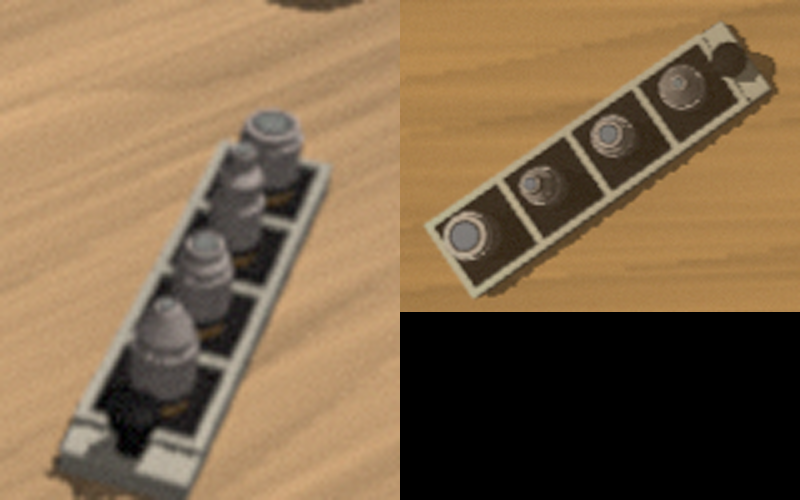

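All four stand upright in the pockets: c nearest the knob, then b, d, a. A quick numeric check, then hand in.

```bash
python3 - <<'E'
from h import *
ax=np.array([.561,-.828]);P=[(464,236),(533,184),(608,134),(680,84)];Z=[.055,.077,.062,.069];C=[(.505,.230),(.536,.184),(.567,.1385),(.598,.0925)]
r=[]
for p,z,c in zip(P,Z,C):
    d=cast('top',[[(p[0]-400)/2.5+149.7,p[1]/2.5+159.7]],z)[0][:2]-c; r.append([d@ax*1e3,d@[ax[1],-ax[0]]*1e3])
print(np.round(r,1))
if np.abs(r).max()<7: print(job_done())
E
```

```text
[[-1.3 -0.7]
 [ 1.   1.1]
 [-0.1 -0.3]
 [ 0.4  1. ]]
the job is handed in; nothing more can be done
None
```

All four objectives stand upright in the aluminium rack in reverse order (c, b, d, a from the knob), each measured within about 2 mm of its pocket centre, and the job is handed in; the hand-in returned no verdict.

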